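# Lock a keyholed drilling template onto its sloping stand

### The arm

A 7-joint arm with a two-finger parallel gripper is mounted at the origin on a cart in front of the work surface, level with it; the furniture and walls round the work are solid. World frame = base frame: x ahead of the robot, y to its left, z up, the work surface at z = 0. Lengths are in mm, angles in rad, forces in N, time in s.
With the tool pointing down it reaches from about 400 to 850 mm from the base axis. Payload 4.5 kg.
Tool frame: the origin (TCP) lies between the finger pads; the fingertips stand 14 mm ahead of it and the grasp point (between the pads) lies 5 mm behind it; z points along the fingers, y is the direction in which the jaws open and shut (so a half turn about z gives the same grasp; the last joint's range is limited). The gripper opens to 88 mm and grips with 3 to 60 N. Pads are 18 mm wide; open, the fingers measure 123 mm over their backs; the gripper's body (75 mm by 187 mm) begins 45 mm behind the grasp point.
Start: joints at [1.334, 0.689, -0.195, 1.565, 0.157, 0.902, -0.215], TCP at [167.217, -602.238, 252.743] pointing down, gripper open.
Joint ranges: [-3.01, 3.01], [-0.46, 2.08], [-1.47, 1.51], [0.13, 2.56], [-1, 4.14], [0.04, 2.09], [-2.66, 2.66]. Speed limits (rad/s): [2.57, 2.57, 3.14, 3.14, 3.14, 3.14, 3.14].

### API

Orientations are given as a rotation vector (axis times angle).
In Python, from plant import bot, imaging gives the robot as it stands.
- The arm moves only by the tool carry_out, never from a script. Its argument "motion" is a list of rows, each an object of numbers: "x", "y", "z": the shift along the tool's x, y, z in units of 30 mm (1.0 is 30 mm); "turn": the turn about the tool's z in units of 10 degrees (1.0 is 10 degrees); "hand": the finger opening in mm, from 0 to 88.1. In form: [{"x": .., "y": .., "z": .., "turn": .., "hand": ..}, ...]. A call has 1 to 12 rows; each row is the pose to reach, as a shift and turn from the pose commanded when the call began, along the tool's axes at that moment; what a row does not reach only later rows make up. A row lasts 1/8 s, in which the tool goes at most 62.5 mm and 10.7 degrees, less where a joint would pass 70% of its speed; a pose out of reach is approached as far as the arm can. A call with a gripper value outside its range is refused whole. The fingers move at their own pace and stop on an object; the grip force is fixed at half the most. Time passes only in rows, so rows that repeat a pose let the fingers close. It gives the time, the measured TCP pose, the force and the opening at its end, in the units of the state.
- bot.state(): the state, without advancing time (a new reading comes with each control period).
- imaging.snapshot(name): name is "side" or "top"; returns the picture (480x640x3 uint8, red, green, blue); there is no depth.
- imaging.calibration(name): a dict with "intrinsics" (3x3 intrinsics, pixels), "eye" and "orientation" of the camera in the world. Camera axes: x right, y down, z forward; pixel columns grow to the right and rows downward; lengths in mm; the calibration is good to about 2 mm. A picture is of the moment at which its call begins. calibration takes no time and is no camera call.
- bot.finish_job(): hands the job in, once; it reports no verdict.
The state is a dict: "time": time; "qpos": joint angles; "joint_velocities": joint speeds; "effort": joint torques, N m; "tool_pos": TCP position; "eef_rot": TCP orientation; "force": force on the tool from outside, world axes, zero at the start; "wrist_torque": the same for the moment, N m; "finger_gap": finger opening in mm.
Only numpy, scipy, OpenCV 4.12 (cv2) and the standard library are available. Lean on these libraries where they do the work, as an engineer would, in place of code of your own. Each camera call takes 0.05 s, during which the arm holds its last target. There are 200 camera calls.

### The job

Take the drilling template by its black grip and mount it on the sloping stand: press the large ends of its two keyholes down over the brass stud heads against the sprung pad, slide it down the slope (towards the low edge) while pressed, and let the pad lift it so that both heads sit in the recesses at the narrow ends. The studs' setting along the slope changes from day to day, so feel for it and work gently: never push or pull on the stand with more than about 25 N (2.5 kg). Leave the other things where they are.

Things in the scene. Friction and masses are not known exactly. Their poses are not given: they have to be found in the camera images.
- template: Loose aluminium drilling template, 90 (x) x 170 (y) x 6 mm, 0.22 kg, lying flat, grip up. Origin: centre of its underside; z out of its top. Two equal keyholes run along x at y = +60 and -60 mm: large end an octagon 25 mm across flats centred at x = -16 mm; from it an 12.4 mm wide slot runs towards +x to the narrow end. Brass bushes are decoration.
- grip (a point): Point in the middle of the template's grip, 30 mm above the template's underside at x = y = 0. The grip is a black upright block 16 mm (template x) x 66 mm (template y), from z = 6 to 50 mm; a 26 x 84 mm foot flange covers z = 6 to 9 mm. Pinch it across its 16 mm.
- seat (a point): Centre between the two narrow ends, at template x = +14, y = 0, z = 3 mm. A stud locks at x = +14 mm (slot's end wall at +18 mm). Round each narrow end the top face has a 3 mm deep recess, x = +3.5 to +25 mm, 25 mm wide, in which a head can sit; from x = -3.5 to +3.5 mm the full 6 mm thickness parts recess and large end.
- stand: Fixed grey and blue stand on the table, base 150 x 200 mm, its blue working face sloping 20 degrees, low edge towards its own -x, where the robot is. Origin: centre of its underside. It carries the bed, the studs and the sprung pad.
- bed: The stand's blue sloping face, 116 (x) x 200 (y) mm. Origin: middle of its upper surface, 64 mm above the table. x points up the slope (away from the robot), y along its width, z square out of the face. Locked, the template's axes lie along the bed's, its x = stud x - 14 mm, its origin 13 mm above the face; to slide under the heads its origin must be pressed below 10 mm.
- stud_mid (a point): On the face at bed x = y = 0: middle of the studs' range of setting. Two studs stand at bed y = +60 and -60 mm, both at one x from -14 to +14 mm, not measured, new each time, immovable. Shank 6 mm thick; brass head 18 mm across, bevelled on top, underside 16 and top 20 mm above the face: a template lying on the heads is stopped hard at 20 mm.
- pad_free (a point): Where the centre of the sprung pad's top is when free: bed x = y = 0, 23 mm above the face (this point does not move with the pad). Black pad, 80 (x) x 76 (y) mm, moves only along bed z, down to 3.5 mm above the face; pushes back with 3.4 N plus 0.4 N per mm (11 N right down), and so lifts the template against the heads.
- marker_1: Loose bystander: felt marker 112 mm long, 17 mm thick, white with black cap; origin centre of underside.
- oil: Loose bystander: cream oil bottle with a red spout, 50 mm diameter, 142 high; origin centre of underside.
- vial: Loose bystander: orange vial with white cap, 37 mm diameter, 75 high; origin centre of underside.

How it is judged:
By the outcome, as a careful person would: the job done as asked, in the order asked, and still so for the second after the job is handed in, with the robot touching nothing.
It also fails if it takes over 72 s, if anything falls off the work surface, if the arm or the gripper's body presses on something with over 40 N, if the wrist force passes 120 N, or if a joint passes its speed limit or range.

## Working session

There is one attempt and no reset: what is moved stays moved. The work goes in short steps, Python scripts to look and compute and a tool call to move; the robot and the scene stay as the last step left them, time stands still between calls to the robot, and variables do not carry over. Pictures are saved under pics/ and viewed, about 8 in all and at most 12, crops included, and the job is handed in when it is done.

Besides the shell and the picture viewer there is one more tool, called after "Request:" as name(argument=value, ...), one argument or row to a line, values as JSON. carry_out: Moves the arm, as the interface text tells. Its arguments: {"type":"object","properties":{"motion":{"type":"array","items":{"type":"object","properties":{"x":{"type":"number"},"y":{"type":"number"},"z":{"type":"number"},"turn":{"type":"number"},"hand":{"type":"number"}}}}},"required":["motion"]}

```bash
ls; mkdir -p pics
python3 - <<'E'
from plant import bot, imaging
import cv2
for n in("side","top"):
    im=imaging.snapshot(n); cv2.imwrite(f"pics/{n}0.png",im[:,:,::-1]); c=imaging.calibration(n); print(n,c)
print(bot.state())
E
```

```text
pics
side {'intrinsics': array([[586.53929352,   0.        , 302.84394066],
       [  0.        , 586.53929352, 248.24886834],
       [  0.        ,   0.        ,   1.        ]]), 'eye': array([-156.8086632 ,  995.77702556,  729.56501613]), 'orientation': array([-0.72943666,  2.334353  , -1.4508694 ])}
top {'intrinsics': array([[515.67002477,   0.        , 322.4125259 ],
       [  0.        , 515.67002477, 235.96414027],
       [  0.        ,   0.        ,   1.        ]]), 'eye': array([ 440.40141962,  -74.74447211, 1233.28693846]), 'orientation': array([-2.17482815,  2.14630947, -0.1186189 ])}
{'time': 0.1, 'qpos': array([ 1.33382576,  0.6898625 , -0.19448963,  1.5662391 ,  0.15733263,
        0.90250186, -0.2150605 ]), 'joint_velocities': array([-1.00680204e-05, -1.67971626e-03, -1.86314062e-03, -2.72476445e-03,
        6.59101736e-05,  1.09113365e-03,  1.93144826e-03]), 'effort': array([-2.20052920e-03, -5.28492558e+01, -1.27120368e+00, -1.53836077e+01,
       -5.25466225e-02,  1.94762186e-03,  6.29051601e-05]), 'tool_pos': array([ 166.96216988, -601.72454609,  252.01316864]), 'eef_rot': array([-3.11126225e+00, -4.23989811e-01,  6.01147639e-04]), 'force': array([-0.84382007, -0.56764119,  0.71632404]), 'wrist_torque': array([-0.05407716,  0.02513053,  0.00132378]), 'finger_gap': 87.78559094930272}
```

View pics/top0.png

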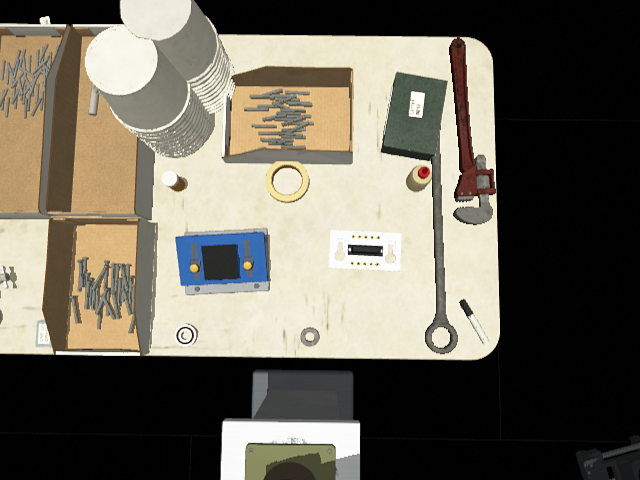

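View pics/side0.png

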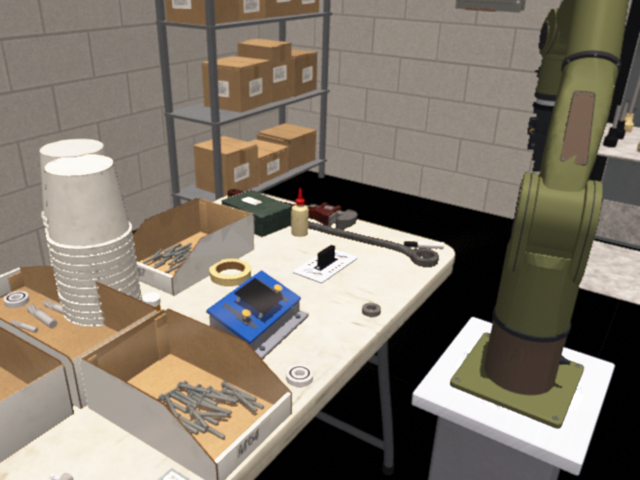

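The top view shows the template at about (365,250) with its grip along the image row, and the stand at (222,262) with brass heads near (194,267) and (249,265). The side view confirms this, with the oil bottle behind the template. Next I'll measure positions and enlarge both areas.

```bash
cat > h.py <<'E'
import numpy as np, cv2
from scipy.spatial.transform import Rotation as R
from plant import bot, imaging
def ray(n,uv):
    c=imaging.calibration(n); d=np.linalg.inv(c["intrinsics"])@[uv[0],uv[1],1]
    return c["eye"], R.from_rotvec(c["orientation"]).as_matrix()@d
def onz(n,uv,z):
    e,d=ray(n,uv); return e+d*(z-e[2])/d[2]
def proj(n,p):
    c=imaging.calibration(n); q=c["intrinsics"]@(R.from_rotvec(c["orientation"]).as_matrix().T@(np.array(p)-c["eye"])); return q[:2]/q[2]
def blobs(m,roi,amin=8):
    x0,y0,x1,y1=roi; k,l,s,c=cv2.connectedComponentsWithStats(m[y0:y1,x0:x1].astype(np.uint8))
    return [(s[i,4],c[i]+[x0,y0],cv2.minAreaRect((np.argwhere(l==i)[:,::-1]+[x0,y0]).astype(np.float32))) for i in range(1,k) if s[i,4]>=amin]
E
python3 - <<'E'
from h import *
im={n:cv2.imread(f"pics/{n}0.png") for n in("top","side")}
def cr(n,x0,y0,w,h): return cv2.resize(im[n][y0:y0+h,x0:x0+w],(400,300),interpolation=cv2.INTER_CUBIC)
cv2.imwrite("pics/m1.png",np.vstack([np.hstack([cr("top",170,217,112,84),cr("top",317,213,96,72)]),np.hstack([cr("side",200,262,120,90),cr("side",280,236,88,66)])]))
t=im["top"]; hsv=cv2.cvtColor(t,cv2.COLOR_BGR2HSV); H,S,V=[hsv[...,i].astype(int) for i in range(3)]
for nm,m,roi,z in [("brass",(H>12)&(H<35)&(S>120)&(V>90),(170,225,280,300),80),("blue",(H>100)&(H<125)&(S>120),(160,215,290,300),64),("pad",(V<45),(190,235,250,290),85),("grip",V<60,(335,235,395,265),50),("tmpl",(S<12)&(V>235),(315,215,415,285),6)]:
    for a,c,r in blobs(m,roi): print(nm,a,c.round(1),onz("top",c,z).round(1),np.round(r[0],1),np.round(r[1],1),round(r[2],1))
    if nm=="tmpl": print([onz("top",p,6).round(1)[:2] for p in cv2.boxPoints(max(blobs(m,roi),key=lambda b:b[0])[2])])
s=bot.state(); print(R.from_rotvec(s["eef_rot"]).as_matrix().round(3))
E
```

```text
brass 52 [247.3 265.1] [504.6  98.4  80. ] [247.2 265.1] [7.6 7.2] 26.6
brass 52 [193.8 267.6] [497.5 218.1  80. ] [193.5 267.5] [7. 7.] 90.0
blue 2615 [222.6 256.5] [524.4 157.7  64. ] [221.3 258.6] [49.2 89.1] 86.8
pad 1003 [219.9 261.8] [510.9 159.1  85. ] [219.6 262. ] [33.1 34.1] 87.0
grip 288 [365. 250.] [ 544.6 -167.    50. ] [364.5 250. ] [33.4  9.1] 2.6
tmpl 1915 [364.8 249.7] [ 549.2 -170.     6. ] [365.  250.1] [71.7 38.3] 2.6
[array([505.3, -83.5]), array([597.1, -86.6]), array([ 591.5, -258.3]), array([ 499.8, -253.8])]
[[ 0.964  0.268 -0.001]
 [ 0.268 -0.964  0.002]
 [-0.    -0.002 -1.   ]]
```

View pics/m1.png

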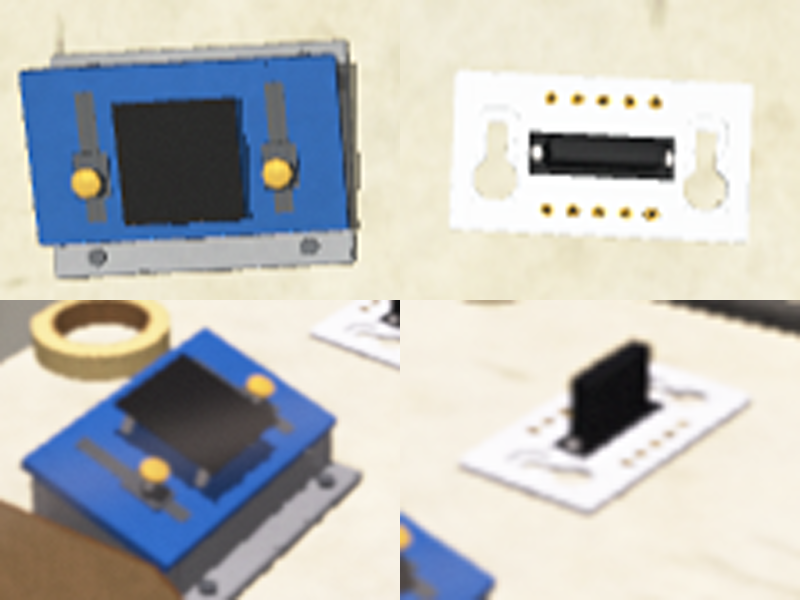

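The montage shows the keyholes' large ends towards the robot, so template x points along world +x with yaw about -1.9°. The stand is yawed about +3.4°, with the studs low on the slope (s about -12).

The tool can't tilt. I'll pinch the block across its 66 mm length, so the template can hinge about its y axis onto the 20° slope.

Request:
carry_out(
  motion=[
    {"x": 16.1, "y": -10.46, "z": 3.5, "turn": 1.74, "hand": 88},
    {"x": 16.1, "y": -10.46, "z": 3.5, "turn": 1.74, "hand": 88},
    {"x": 16.1, "y": -10.46, "z": 3.5, "turn": 1.74, "hand": 88},
    {"x": 16.1, "y": -10.46, "z": 3.5, "turn": 1.74, "hand": 88},
    {"x": 16.1, "y": -10.46, "z": 3.5, "turn": 1.74, "hand": 88},
    {"x": 16.1, "y": -10.46, "z": 3.5, "turn": 1.74, "hand": 88},
    {"x": 16.1, "y": -10.46, "z": 3.5, "turn": 1.74, "hand": 88},
    {"x": 16.1, "y": -10.46, "z": 3.5, "turn": 1.74, "hand": 88},
    {"x": 16.1, "y": -10.46, "z": 3.5, "turn": 1.74, "hand": 88},
    {"x": 16.1, "y": -10.46, "z": 3.5, "turn": 1.74, "hand": 88},
    {"x": 16.1, "y": -10.46, "z": 3.5, "turn": 1.74, "hand": 88},
    {"x": 16.1, "y": -10.46, "z": 3.5, "turn": 1.74, "hand": 88},
  ],
)

```text
time: 1.6
tool_pos: [547.3, -172.5, 147.7]
eef_rot: [3.14, -0.055, -0.002]
force: [0.4, -0.2, 0.7]
finger_gap: 87.7
```

Request:
carry_out(
  motion=[
    {"x": 0.02, "y": -0.07, "z": 1.5, "hand": 88},
    {"x": 0.02, "y": -0.07, "z": 3, "hand": 88},
    {"x": 0.02, "y": -0.07, "z": 3.5, "hand": 88},
    {"x": 0.02, "y": -0.07, "z": 3.83, "hand": 88},
    {"x": 0.02, "y": -0.07, "z": 3.83, "hand": 88},
    {"x": 0.02, "y": -0.07, "z": 3.83, "hand": 88},
  ],
)

```text
$.motion[0]: bad value
```

Run:
```python
from h import *
t=imaging.snapshot("top")[:,:,::-1];s=imaging.snapshot("side")[:,:,::-1]
cv2.imwrite("pics/m2.png",np.hstack([cv2.resize(t[190:310,305:425],(400,400)),cv2.resize(s[200:300,270:370],(400,400))]))
print(bot.state()["tool_pos"],bot.state()["force"])
```

```text
[ 547.37815667 -172.89118192  147.98977381] [-0.13636051 -0.2024511   0.81490132]
```

View pics/m2.png

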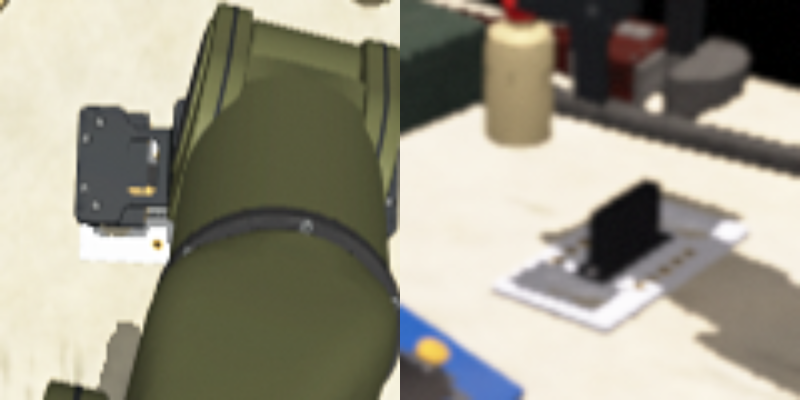

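The move was refused because each row needs "turn". The picture shows the arm hiding the top view, while the side view sees the template unmoved.

Request:
carry_out(
  motion=[
    {"x": 0.02, "y": -0.08, "z": 1.5, "turn": 0, "hand": 88},
    {"x": 0.02, "y": -0.08, "z": 3, "turn": 0, "hand": 88},
    {"x": 0.02, "y": -0.08, "z": 3.5, "turn": 0, "hand": 88},
    {"x": 0.02, "y": -0.08, "z": 3.85, "turn": 0, "hand": 88},
    {"x": 0.02, "y": -0.08, "z": 3.85, "turn": 0, "hand": 88},
    {"x": 0.02, "y": -0.08, "z": 3.85, "turn": 0, "hand": 88},
  ],
)

```text
time: 2.45
tool_pos: [550.2, -168.7, 33.5]
eef_rot: [3.141, -0.052, 0.003]
force: [0.2, -0.7, 0.2]
finger_gap: 88.0
```

Run:
```python
from h import *
s=imaging.snapshot("side")[:,:,::-1]
cv2.imwrite("pics/m3.png",cv2.resize(s[180:300,260:380],(600,600)))
st=bot.state();print(st["tool_pos"],st["force"],st["eef_rot"]); p=st["tool_pos"]
print([proj("side",q).round(1) for q in (p,[548.4,-170.6,30],[548.4,-170.6,50])])
```

```text
[ 550.18112839 -168.60794209   33.42576698] [-0.69965845  0.78195893 -0.14445611] [ 3.14052974 -0.05177229  0.00341491]
[array([325.4, 254.3]), array([326.3, 255.4]), array([326.6, 248.5])]
```

View pics/m3.png

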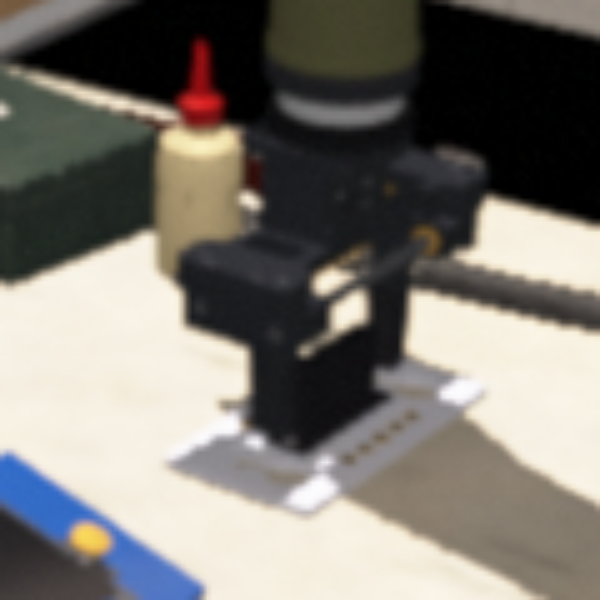

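The side view shows the fingers either side of the block's ends, above the flange. I'll correct by 1.5–2 mm and close.

Request:
carry_out(
  motion=[
    {"x": -0.05, "y": 0.06, "z": 0.02, "turn": 0, "hand": 88},
    {"x": -0.05, "y": 0.06, "z": 0.02, "turn": 0, "hand": 74},
    {"x": -0.05, "y": 0.06, "z": 0.02, "turn": 0, "hand": 60},
    {"x": -0.05, "y": 0.06, "z": 0.02, "turn": 0, "hand": 60},
    {"x": -0.05, "y": 0.06, "z": 0.02, "turn": 0, "hand": 60},
    {"x": -0.05, "y": 0.06, "z": 0.02, "turn": 0, "hand": 60},
    {"x": -0.05, "y": 0.06, "z": 0.02, "turn": 0, "hand": 60},
  ],
)

```text
time: 3.38
tool_pos: [547.8, -169.9, 31.7]
eef_rot: [-3.141, 0.052, -0.0]
force: [0.2, 0.7, 2.1]
finger_gap: 65.4
```

Request:
carry_out(
  motion=[
    {"x": 0, "y": 0, "z": -1, "turn": 0, "hand": 60},
    {"x": 0, "y": 0, "z": -2.5, "turn": 0, "hand": 60},
    {"x": 0, "y": 0, "z": -4.6, "turn": 0, "hand": 60},
    {"x": -0.4, "y": -2.5, "z": -4.6, "turn": -0.2, "hand": 60},
    {"x": -0.8, "y": -4.5, "z": -4.6, "turn": -0.53, "hand": 60},
    {"x": -1.2, "y": -6.5, "z": -4.6, "turn": -0.53, "hand": 60},
    {"x": -1.6, "y": -8.5, "z": -4.6, "turn": -0.53, "hand": 60},
    {"x": -1.9, "y": -10, "z": -4.6, "turn": -0.53, "hand": 60},
    {"x": -1.9, "y": -10.91, "z": -4.6, "turn": -0.53, "hand": 60},
    {"x": -1.9, "y": -10.91, "z": -4.6, "turn": -0.53, "hand": 60},
    {"x": -1.9, "y": -10.91, "z": -4.6, "turn": -0.53, "hand": 60},
    {"x": -1.9, "y": -10.91, "z": -4.6, "turn": -0.53, "hand": 60},
  ],
)

```text
time: 4.88
tool_pos: [501.7, 156.8, 169.5]
eef_rot: [3.139, 0.089, -0.001]
force: [0.3, -0.8, -0.6]
finger_gap: 65.7
```

Run:
```python
from h import *
s=imaging.snapshot("side")[:,:,::-1];t=imaging.snapshot("top")[:,:,::-1]
cv2.imwrite("pics/m4.png",np.hstack([cv2.resize(s[200:360,180:340],(400,400)),cv2.resize(t[200:320,160:280],(400,400))]))
st=bot.state();print(st["tool_pos"],st["force"],st["eef_rot"],st["wrist_torque"],st["finger_gap"])
```

```text
[501.74932502 157.40281259 169.59581045] [ 0.90966017  0.41780736 -2.4148581 ] [ 3.13955472e+00  8.97535035e-02 -2.31271823e-04] [ 0.09332221 -0.01672939 -0.03730295] 65.85470718069666
```

View pics/m4.png

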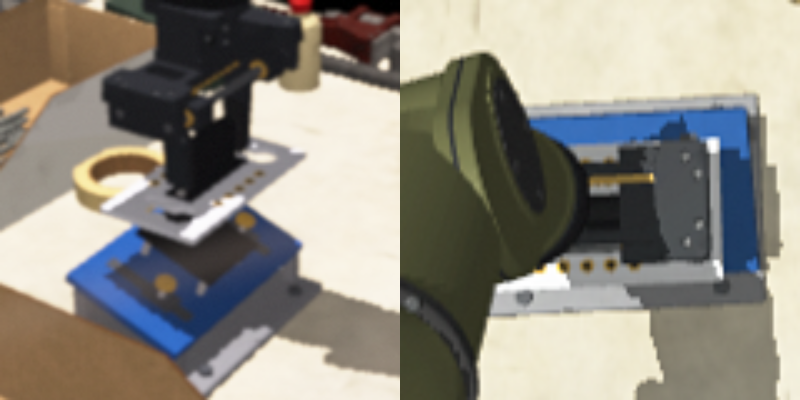

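It is over the stand, held level and true to it. Now I lower until the uphill edge meets the pad.

Request:
carry_out(
  motion=[
    {"x": 0, "y": -0.05, "z": 0.6, "turn": -0.01, "hand": 60},
    {"x": 0, "y": -0.05, "z": 1.1, "turn": -0.01, "hand": 60},
    {"x": 0, "y": -0.05, "z": 1.2, "turn": -0.01, "hand": 60},
    {"x": 0, "y": -0.05, "z": 1.3, "turn": -0.01, "hand": 60},
    {"x": 0, "y": -0.05, "z": 1.4, "turn": -0.01, "hand": 60},
    {"x": 0, "y": -0.05, "z": 1.4, "turn": -0.01, "hand": 60},
  ],
)

```text
time: 5.72
tool_pos: [502.1, 160.3, 128.0]
eef_rot: [-3.14, -0.096, -0.002]
force: [-1.0, -1.3, 2.0]
finger_gap: 65.9
```

Request:
carry_out(
  motion=[
    {"x": 0, "y": 0.03, "z": 0.1, "turn": 0, "hand": 60},
    {"x": 0, "y": 0.03, "z": 0.2, "turn": 0, "hand": 60},
    {"x": 0, "y": 0.03, "z": 0.2, "turn": 0, "hand": 60},
  ],
)

```text
time: 6.1
tool_pos: [501.7, 160.0, 121.6]
eef_rot: [-3.14, -0.097, -0.001]
force: [0.2, 0.4, 4.9]
finger_gap: 65.8
```

Run:
```python
from h import *
s=imaging.snapshot("side")[:,:,::-1]
cv2.imwrite("pics/m5.png",cv2.resize(s[230:350,190:310],(600,600)))
st=bot.state();print(st["tool_pos"],st["force"],st["eef_rot"],st["wrist_torque"],st["finger_gap"])
```

```text
[501.67586519 159.92213827 121.66568619] [-0.68916208  1.09412826  2.85587787] [-3.13966920e+00 -9.68416043e-02 -6.35330401e-04] [ 0.20839723 -0.34460714  0.04211497] 65.85602770820385
```

View pics/m5.png

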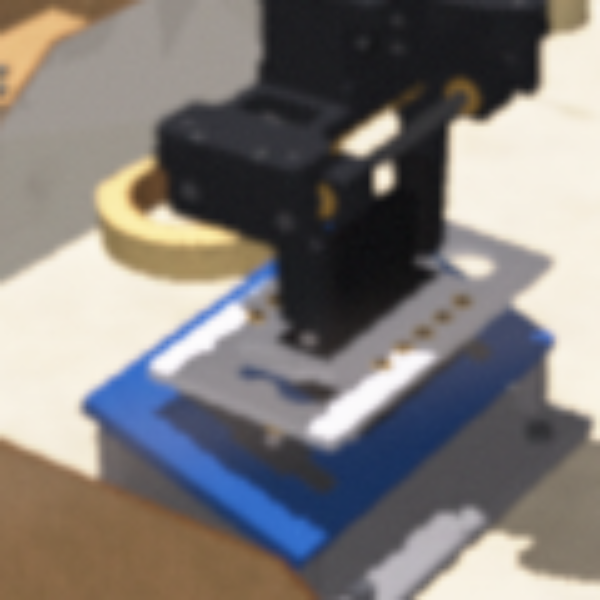

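The template is still level with the pad's uphill side pressed down, so the grip's turning friction holds it. I'll ease the grip slightly so that it can hinge.

Request:
carry_out(
  motion=[
    {"x": 0, "y": 0, "z": 0.1, "turn": 0, "hand": 65.6},
    {"x": 0, "y": 0, "z": 0.1, "turn": 0, "hand": 65.6},
  ],
)

```text
time: 6.4
tool_pos: [499.7, 159.7, 118.0]
eef_rot: [3.14, 0.098, -0.006]
force: [-2.5, 0.6, 1.9]
finger_gap: 65.9
```

Run:
```python
from h import *
st=bot.state();print(st["tool_pos"],st["force"],st["wrist_torque"],st["finger_gap"])
```

```text
[499.68975169 159.67710819 117.96652116] [-2.54186408  0.62697625  1.86301843] [ 0.38718716  0.40770581 -0.01749196] 65.86868496933789
```

Run:
```python
from h import *
s=imaging.snapshot("side")[:,:,::-1]
cv2.imwrite("pics/m6.png",cv2.resize(s[240:340,195:315],(720,600),interpolation=cv2.INTER_CUBIC))
st=bot.state();print(st["tool_pos"],st["force"],st["wrist_torque"],st["finger_gap"])
```

```text
[499.70888658 159.6672063  118.0099561 ] [-3.99940111  0.75231899  2.12673394] [0.35731795 0.58356917 0.02097354] 65.94505610029167
```

View pics/m6.png

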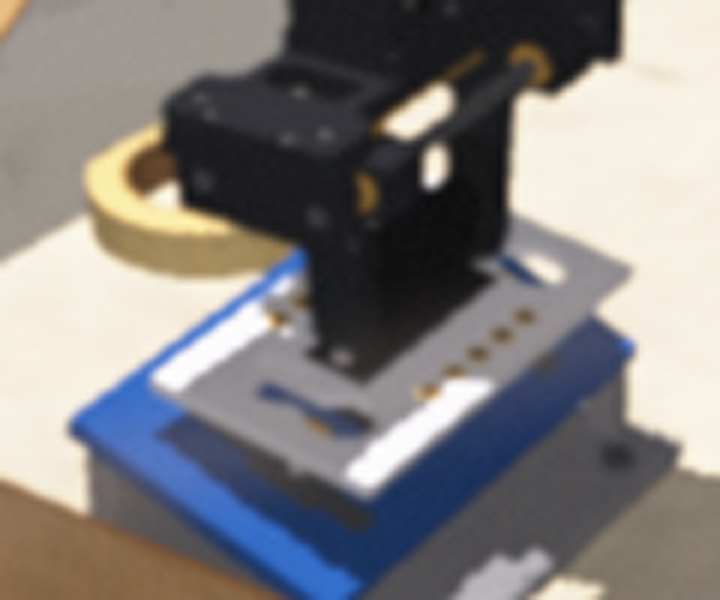

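```bash
cat >> h.py <<'E'
def corners(tcp,th,yaw=3.4,off=36.7,gx=0):
    G=np.array(tcp)+[0,0,5]; M=R.from_euler("ZY",[yaw,-th],degrees=True).as_matrix()
    return [G+M@np.array([sx-gx,sy,6-off]) for sx,sy in((45,85),(-45,85),(-45,-85),(45,-85))]
E
python3 - <<'E'
from h import *
for th in(0,5,10,15,20): print(th,[((proj("side",q)-[195,240])*6).round().tolist() for q in corners([499.7,159.7,118],th)])
E
```

```text
0 [[158.0, 395.0], [377.0, 473.0], [645.0, 253.0], [438.0, 189.0]]
5 [[151.0, 382.0], [370.0, 480.0], [638.0, 260.0], [433.0, 178.0]]
10 [[145.0, 370.0], [363.0, 487.0], [630.0, 266.0], [428.0, 167.0]]
15 [[141.0, 357.0], [354.0, 492.0], [622.0, 271.0], [424.0, 155.0]]
20 [[137.0, 344.0], [345.0, 496.0], [613.0, 276.0], [420.0, 143.0]]
```

It has hinged about 9°. I'll ease the grip a bit more.

Request:
carry_out(
  motion=[
    {"x": 0.05, "y": 0, "z": 0.03, "turn": 0, "hand": 65.9},
    {"x": 0.05, "y": 0, "z": 0.05, "turn": 0, "hand": 65.9},
  ],
)

```text
time: 6.7
tool_pos: [503.1, 159.1, 116.8]
eef_rot: [3.139, 0.095, -0.0]
force: [-1.4, 0.0, 0.1]
finger_gap: 66.2
```

Run:
```python
from h import *
s=imaging.snapshot("side")[:,:,::-1]
cv2.imwrite("pics/m7.png",cv2.resize(s[240:340,195:315],(720,600),interpolation=cv2.INTER_CUBIC))
st=bot.state();print(st["tool_pos"],st["force"],st["wrist_torque"],st["finger_gap"])
for th in(10,15,20): print(th,[((proj("side",q)-[195,240])*6).round().tolist() for q in corners(st["tool_pos"],th)])
```

```text
[503.12942623 159.13118816 116.75903677] [-1.89192787 -0.74766672  0.0666468 ] [-0.02480822  0.10384271  0.03179404] 66.13376098875344
10 [[139.0, 369.0], [356.0, 486.0], [623.0, 266.0], [421.0, 166.0]]
15 [[134.0, 356.0], [347.0, 491.0], [615.0, 271.0], [417.0, 155.0]]
20 [[130.0, 344.0], [338.0, 495.0], [606.0, 275.0], [414.0, 143.0]]
```

View pics/m7.png

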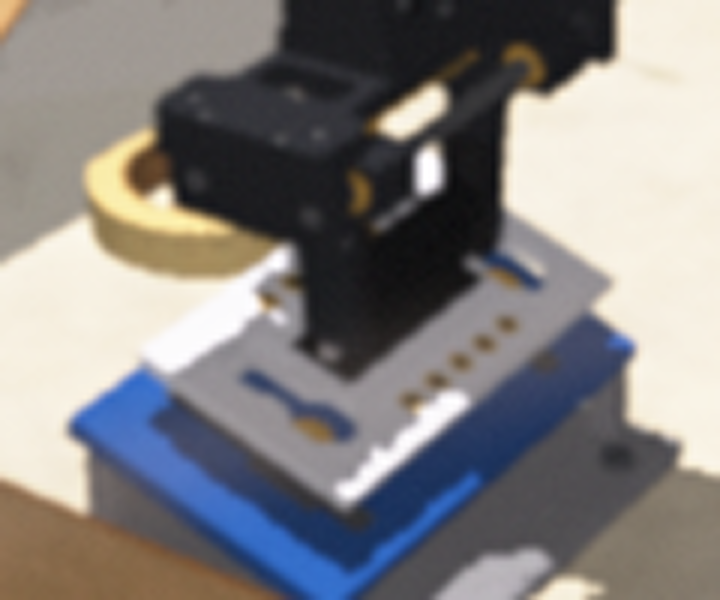

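The template now lies flat at 20° on the pad, corners near (140,360), (342,505), (610,280), with brass visible in both large ends. I'll check hole-to-head alignment by casting rays onto the sloping planes.

```bash
cat >> h.py <<'E'
B0=np.array([518.8,159.6,64.]); BR=R.from_euler("ZY",[3.4,-20],degrees=True).as_matrix()
def onbed(n,uv,h):
    e,d=ray(n,uv); e=BR.T@(e-B0); d=BR.T@d; return (e+d*(h-e[2])/d[2])[:2]
def brass(im,roi):
    H,S,V=[c.astype(int) for c in cv2.split(cv2.cvtColor(im,cv2.COLOR_BGR2HSV))]
    return blobs((H>12)&(H<35)&(S>120)&(V>90),roi)
E
python3 - <<'E'
from h import *
a=cv2.imread("pics/side0.png"); b=cv2.imread("pics/top0.png")
for n,im,roi in(("side",a,(200,262,320,352)),("top",b,(170,225,280,300))):
    for q in brass(im,roi): print(n,q[0],q[1].round(1),onbed(n,q[1],18.5).round(1))
for uv in((140,360),(342,505),(610,280)):
    print(onbed("side",np.array(uv)/6+[195,240],29).round(1))
for uv in((357,435),(242,372),(542,285)): print("hole ends",onbed("side",np.array(uv)/6+[195,240],29).round(1))
E
```

```text
side 178 [230.1 265.7] [100.  -26.4]
side 31 [277.4 287.6] [-11.2 -56.4]
side 41 [245.9 312.7] [-11.8  62. ]
side 520 [225.6 343.7] [-35.9 159.8]
top 52 [247.3 265.1] [-12.  -59.9]
top 52 [193.8 267.6] [-12.1  60.3]
[42.9 89. ]
[-43.6  88.2]
[-42.4 -83.4]
hole ends [-27.6  57.8]
hole ends [16.8 65.5]
hole ends [-27.1 -59.5]
```

By same-camera rays the template must go about 3.5 mm up the slope, and sideways it is within 0.5 mm. I'll grip firmly at this tilt and shift it.

Request:
carry_out(
  motion=[
    {"x": 0, "y": 0, "z": 0, "turn": 0, "hand": 60},
    {"x": 0, "y": 0, "z": 0, "turn": 0, "hand": 60},
    {"x": 0, "y": 0, "z": 0, "turn": 0, "hand": 60},
    {"x": 0.06, "y": 0, "z": -0.03, "turn": 0, "hand": 60},
    {"x": 0.12, "y": 0, "z": -0.05, "turn": 0, "hand": 60},
    {"x": 0.12, "y": 0, "z": -0.05, "turn": 0, "hand": 60},
  ],
)

```text
time: 7.5
tool_pos: [507.0, 159.9, 118.7]
eef_rot: [-3.14, -0.096, -0.001]
force: [1.2, 0.7, -1.3]
finger_gap: 65.4
```

Run:
```python
from h import *
s=imaging.snapshot("side")[:,:,::-1]
cv2.imwrite("pics/m8.png",cv2.resize(s[240:340,195:315],(720,600),interpolation=cv2.INTER_CUBIC))
st=bot.state();print(st["tool_pos"],st["force"],st["wrist_torque"],st["finger_gap"],st["eef_rot"])
for q in brass(np.ascontiguousarray(s),(200,262,320,352)): print(q[0],q[1].round(1))
```

```text
[506.77823719 159.89134417 118.65964002] [-0.73535609  0.94983074 -1.98852201] [ 0.02755913 -0.01154801 -0.03238827] 65.70504663862356 [-3.14010094e+00 -9.63720918e-02 -4.07334779e-04]
24 [218.1 268. ]
10 [252.9 270. ]
292 [235.2 343. ]
203 [212.7 344.1]
```

View pics/m8.png

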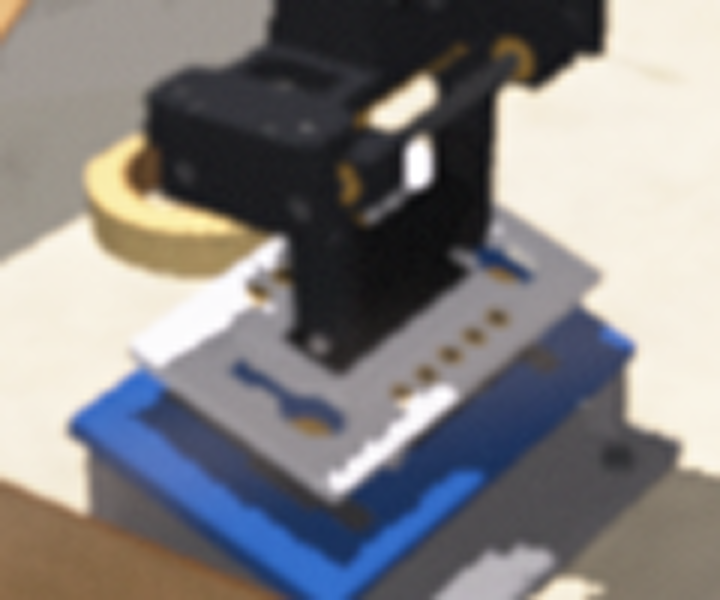

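The template has moved about 4 mm up the slope and kept its tilt, with heads visible in the large ends at about (308,427) and (502,272). Now I press square to the face, in steps.

Request:
carry_out(
  motion=[
    {"x": 0.035, "y": 0, "z": 0.095, "turn": 0, "hand": 60},
    {"x": 0.07, "y": 0, "z": 0.19, "turn": 0, "hand": 60},
    {"x": 0.07, "y": 0, "z": 0.19, "turn": 0, "hand": 60},
  ],
)

```text
time: 7.92
tool_pos: [508.7, 160.0, 112.8]
eef_rot: [3.14, 0.096, -0.0]
force: [-0.7, -0.4, 3.3]
finger_gap: 65.7
```

```bash
cat > st.py <<'E'
from h import *
st=bot.state(); g=BR.T@(st["tool_pos"]+[0,0,5]-B0); print("t",round(st["time"],2),st["tool_pos"].round(1),"bed x,y,h",(g-[0,0,36.7]).round(1),"F bed",(BR.T@(st["force"]+[0,0,2.2])).round(1),"T",st["wrist_torque"].round(2),st["finger_gap"].round(1))
E
python3 st.py
```

```text
Traceback (most recent call last):
  File "st.py", line 2, in <module>
    st=bot.state(); g=BR.T@(st["tool_pos"]+[0,0,5]-B0); print("t",round(st["time"],2),st["tool_pos"].round(1),"bed x,y,h",(g-[0,0,36.7]).round(1),"F bed",(BR.T@(st["force"]+[0,0,2.2])).round(1),"T",st["wrist_torque"].round(2),st["finger_gap"].round(1))
                                                                                                                                                                                                                                  ^^^^^^^^^^^^^^^^^^^^^^
AttributeError: 'float' object has no attribute 'round'
```

Request:
carry_out(
  motion=[
    {"x": 0.03, "y": 0, "z": 0.08, "turn": 0, "hand": 60},
    {"x": 0.057, "y": 0, "z": 0.157, "turn": 0, "hand": 60},
    {"x": 0.057, "y": 0, "z": 0.157, "turn": 0, "hand": 60},
  ],
)

```text
time: 8.3
tool_pos: [510.3, 160.1, 108.1]
eef_rot: [3.14, 0.096, -0.0]
force: [-1.8, 0.4, 4.1]
finger_gap: 66.1
```

```bash
sed -i 's/,st\["finger_gap"\].round(1)//' st.py; python3 st.py
```

```text
t 8.3 [510.3 160.1 108.1] bed x,y,h [ 8.9  1.  12.3] F bed [0.5 0.5 6.5] T [ 0.01  0.28 -0.01]
```

Request:
carry_out(
  motion=[
    {"x": 0.025, "y": 0, "z": 0.07, "turn": 0, "hand": 60},
    {"x": 0.05, "y": 0, "z": 0.14, "turn": 0, "hand": 60},
    {"x": 0.05, "y": 0, "z": 0.14, "turn": 0, "hand": 60},
  ],
)

```text
time: 8.68
tool_pos: [511.8, 160.3, 103.9]
eef_rot: [3.14, 0.096, -0.0]
force: [-3.3, -0.3, 6.2]
finger_gap: 66.0
```

```bash
python3 st.py
python3 - <<'E'
from h import *
s=imaging.snapshot("side")[:,:,::-1]
cv2.imwrite("pics/m9.png",cv2.resize(s[240:340,195:315],(720,600),interpolation=cv2.INTER_CUBIC))
E
```

```text
t 8.68 [511.8 160.3 103.9] bed x,y,h [8.8 1.1 7.9] F bed [-0.2 -0.1  9.1] T [0.04 0.34 0.01]
```

View pics/m9.png

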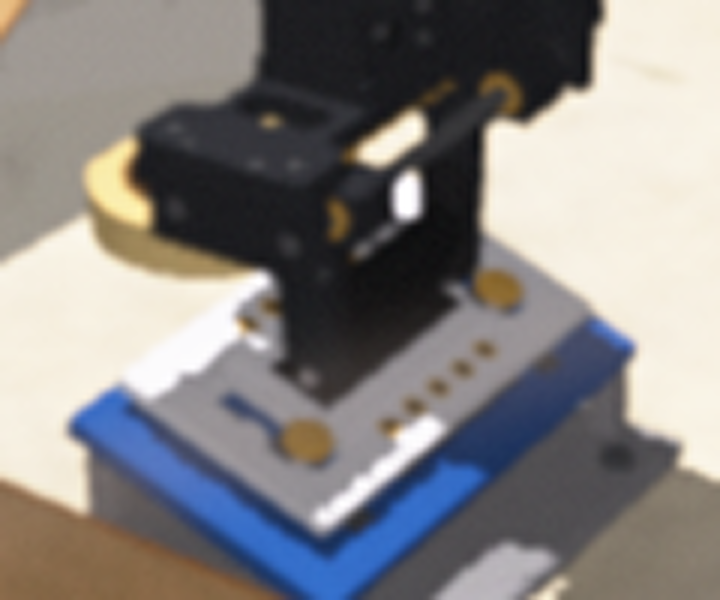

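Both heads now stand proud through the large ends, at (307,440) and (498,290), and the pad force of 9 N means about 8.7 mm height. I'll press 1 mm more and slide down the slope.

Request:
carry_out(
  motion=[
    {"x": 0.014, "y": 0, "z": 0.04, "turn": 0, "hand": 60},
    {"x": -0.08, "y": 0, "z": 0.075, "turn": 0, "hand": 60},
    {"x": -0.18, "y": 0, "z": 0.11, "turn": 0, "hand": 60},
    {"x": -0.27, "y": 0, "z": 0.145, "turn": 0, "hand": 60},
    {"x": -0.36, "y": 0, "z": 0.18, "turn": 0, "hand": 60},
    {"x": -0.36, "y": 0, "z": 0.18, "turn": 0, "hand": 60},
  ],
)

```text
time: 9.48
tool_pos: [503.5, 159.9, 99.4]
eef_rot: [-3.139, -0.096, -0.008]
force: [-0.2, 1.5, 7.2]
finger_gap: 65.5
```

```bash
python3 st.py
```

```text
t 9.47 [503.5 159.9  99.4] bed x,y,h [-0.5  1.2  6.4] F bed [3.1 1.5 8.9] T [-0.02 -0.28 -0.01]
```

Request:
carry_out(
  motion=[
    {"x": -0.1, "y": 0, "z": 0.035, "turn": 0, "hand": 60},
    {"x": -0.19, "y": 0, "z": 0.07, "turn": 0, "hand": 60},
    {"x": -0.28, "y": 0, "z": 0.1, "turn": 0, "hand": 60},
    {"x": -0.37, "y": 0, "z": 0.135, "turn": 0, "hand": 60},
    {"x": -0.37, "y": 0, "z": 0.135, "turn": 0, "hand": 60},
  ],
)

```text
time: 10.1
tool_pos: [492.4, 159.3, 95.2]
eef_rot: [-3.139, -0.096, -0.008]
force: [0.8, 0.2, 8.2]
finger_gap: 65.3
```

```bash
python3 st.py
```

```text
t 10.1 [492.4 159.3  95.2] bed x,y,h [-12.4   1.3   6.4] F bed [4.3 0.1 9.5] T [-0.02 -0.22 -0.05]
```

Request:
carry_out(
  motion=[
    {"x": -0.08, "y": 0, "z": 0.03, "turn": 0, "hand": 60},
    {"x": -0.16, "y": 0, "z": 0.058, "turn": 0, "hand": 60},
    {"x": -0.22, "y": 0, "z": 0.08, "turn": 0, "hand": 60},
    {"x": -0.22, "y": 0, "z": 0.08, "turn": 0, "hand": 60},
  ],
)

```text
time: 10.6
tool_pos: [485.9, 158.9, 92.9]
eef_rot: [-3.139, -0.095, -0.008]
force: [0.3, 0.6, 7.8]
finger_gap: 65.9
```

```bash
python3 st.py
```

```text
t 10.6 [485.9 158.9  92.9] bed x,y,h [-19.3   1.2   6.4] F bed [3.7 0.6 9.3] T [ 0.02 -0.29 -0.05]
```

Request:
carry_out(
  motion=[
    {"x": -0.03, "y": 0, "z": 0.011, "turn": 0, "hand": 60},
    {"x": -0.06, "y": 0, "z": 0.022, "turn": 0, "hand": 60},
    {"x": -0.06, "y": 0, "z": 0.022, "turn": 0, "hand": 60},
  ],
)

```text
time: 10.98
tool_pos: [484.4, 158.8, 92.2]
eef_rot: [-3.139, -0.095, -0.009]
force: [0.4, 0.2, 8.2]
finger_gap: 65.5
```

```bash
python3 st.py
```

```text
t 10.97 [484.4 158.8  92.2] bed x,y,h [-21.    1.3   6.3] F bed [4.  0.2 9.6] T [-0.01 -0.38 -0.04]
```

Request:
carry_out(
  motion=[
    {"x": -0.03, "y": 0, "z": 0.011, "turn": 0, "hand": 60},
    {"x": -0.06, "y": 0, "z": 0.022, "turn": 0, "hand": 60},
    {"x": -0.06, "y": 0, "z": 0.022, "turn": 0, "hand": 60},
  ],
)

```text
time: 11.35
tool_pos: [482.6, 158.7, 91.6]
eef_rot: [-3.139, -0.095, -0.009]
force: [0.4, -0.5, 7.8]
finger_gap: 65.5
```

```bash
python3 st.py
```

```text
t 11.35 [482.6 158.7  91.6] bed x,y,h [-22.9   1.2   6.3] F bed [ 3.8 -0.5  9.2] T [-0.04 -0.34 -0.13]
```

Request:
carry_out(
  motion=[
    {"x": -0.03, "y": 0, "z": 0.011, "turn": 0, "hand": 60},
    {"x": -0.05, "y": 0, "z": 0.018, "turn": 0, "hand": 60},
    {"x": -0.05, "y": 0, "z": 0.018, "turn": 0, "hand": 60},
  ],
)

```text
time: 11.72
tool_pos: [481.7, 158.6, 91.2]
eef_rot: [-3.139, -0.096, -0.011]
force: [1.6, 1.0, 8.6]
finger_gap: 66.0
```

```bash
python3 st.py
```

```text
t 11.72 [481.7 158.6  91.2] bed x,y,h [-23.9   1.2   6.2] F bed [5.2 0.9 9.6] T [-0.04 -0.5   0.03]
```

Request:
carry_out(
  motion=[
    {"x": -0.03, "y": 0, "z": 0.011, "turn": 0, "hand": 60},
    {"x": -0.06, "y": 0, "z": 0.022, "turn": 0, "hand": 60},
    {"x": -0.06, "y": 0, "z": 0.022, "turn": 0, "hand": 60},
  ],
)

```text
time: 12.1
tool_pos: [481.4, 158.6, 91.0]
eef_rot: [-3.138, -0.095, -0.016]
force: [3.0, -0.8, 10.7]
finger_gap: 65.7
```

```bash
python3 st.py
```

```text
t 12.1 [481.4 158.6  91. ] bed x,y,h [-24.2   1.2   6.1] F bed [ 7.2 -0.9 11.1] T [-0.28 -0.88  0.08]
```

The end wall is felt: 7 N, with movement stopped. I'll ease back about 1 mm and let the pad lift the template.

Request:
carry_out(
  motion=[
    {"x": 0.04, "y": 0, "z": -0.015, "turn": 0, "hand": 60},
    {"x": 0.08, "y": 0, "z": -0.03, "turn": 0, "hand": 60},
    {"x": 0.045, "y": 0, "z": -0.125, "turn": 0, "hand": 60},
    {"x": 0.01, "y": 0, "z": -0.22, "turn": 0, "hand": 60},
    {"x": 0.01, "y": 0, "z": -0.22, "turn": 0, "hand": 60},
  ],
)

```text
time: 12.72
tool_pos: [479.5, 158.5, 96.7]
eef_rot: [-3.139, -0.096, -0.008]
force: [3.5, -0.1, 5.9]
finger_gap: 65.5
```

```bash
python3 st.py
```

```text
t 12.72 [479.5 158.5  96.7] bed x,y,h [-24.    1.2  12.2] F bed [ 6.  -0.3  6.4] T [-0.07 -0.92  0.06]
```

Request:
carry_out(
  motion=[
    {"x": 0.04, "y": 0, "z": -0.03, "turn": 0, "hand": 60},
    {"x": 0.06, "y": 0, "z": -0.055, "turn": 0, "hand": 60},
    {"x": 0.06, "y": 0, "z": -0.055, "turn": 0, "hand": 60},
  ],
)

```text
time: 13.1
tool_pos: [479.6, 158.6, 97.0]
eef_rot: [-3.14, -0.096, -0.002]
force: [6.3, 1.7, -8.3]
finger_gap: 65.9
```

```bash
python3 st.py
```

```text
t 13.1 [479.6 158.6  97. ] bed x,y,h [-23.8   1.3  12.4] F bed [ 3.9  1.4 -7.9] T [ 0.28 -1.29  0.03]
```

Pulling meets the heads at a height matching the recess. I'll relax the pull and look before letting go.

Request:
carry_out(
  motion=[
    {"x": 0, "y": 0, "z": 0.04, "turn": 0, "hand": 60},
    {"x": 0, "y": 0, "z": 0.04, "turn": 0, "hand": 65.6},
    {"x": 0, "y": 0, "z": 0.04, "turn": 0, "hand": 65.8},
    {"x": 0, "y": 0, "z": 0.04, "turn": 0, "hand": 66},
    {"x": 0, "y": 0, "z": 0.04, "turn": 0, "hand": 66},
  ],
)

```text
time: 13.72
tool_pos: [477.1, 158.3, 96.4]
eef_rot: [3.14, 0.097, -0.005]
force: [1.0, 2.0, 1.3]
finger_gap: 66.4
```

```bash
python3 st.py;  python3 - <<'E'
from h import *
s=np.ascontiguousarray(imaging.snapshot("side")[:,:,::-1])
cv2.imwrite("pics/m10.png",cv2.resize(s[240:340,195:315],(720,600),interpolation=cv2.INTER_CUBIC))
for q in brass(s,(200,262,320,352)): print(q[0],q[1].round(1),onbed("side",q[1],18.5).round(1))
H,S,V=[c.astype(int) for c in cv2.split(cv2.cvtColor(s,cv2.COLOR_BGR2HSV))]
E
```

```text
t 13.72 [477.1 158.3  96.4] bed x,y,h [-26.4   1.2  12.7] F bed [2.3 2.  2.9] T [ 0.59 -0.13 -0.03]
136 [226.9 265.2] [105.3 -21.4]
10 [294.  263.4] [  11.  -159.7]
9 [265.7 284.6] [ 11.6 -42.5]
27 [246. 313.] [-12.4  62.6]
498 [225.8 343.7] [-36.2 159.4]
```

Request:
carry_out(
  motion=[
    {"x": 0, "y": 0, "z": 0, "turn": 0, "hand": 74},
    {"x": 0, "y": 0, "z": 0, "turn": 0, "hand": 86},
    {"x": 0, "y": 0, "z": 0, "turn": 0, "hand": 86},
    {"x": 0, "y": 0, "z": 0, "turn": 0, "hand": 86},
    {"x": 0, "y": 0, "z": 0, "turn": 0, "hand": 86},
    {"x": 0, "y": 0, "z": -0.5, "turn": 0, "hand": 86},
    {"x": 0, "y": 0, "z": -1.2, "turn": 0, "hand": 86},
    {"x": 0, "y": 0, "z": -2.5, "turn": 0, "hand": 86},
    {"x": 0, "y": 0, "z": -4, "turn": 0, "hand": 86},
    {"x": 0, "y": 0, "z": -4, "turn": 0, "hand": 86},
  ],
)

```text
time: 15.02
tool_pos: [480.7, 158.7, 220.4]
eef_rot: [-3.137, -0.096, -0.012]
force: [0.4, 0.6, 0.0]
finger_gap: 86.0
```

```bash
python3 st.py;  python3 - <<'E'
from h import *
s=np.ascontiguousarray(imaging.snapshot("side")[:,:,::-1])
cv2.imwrite("pics/m11.png",cv2.resize(s[240:340,195:315],(720,600),interpolation=cv2.INTER_CUBIC))
for q in brass(s,(200,262,320,352)): print(q[0],q[1].round(1),onbed("side",q[1],18.5).round(1))
E
```

```text
t 15.03 [480.7 158.7 220.4] bed x,y,h [ 19.4   1.4 128. ] F bed [1.2 0.5 1.9] T [0.01 0.03 0.01]
178 [230.1 265.6] [100.  -26.4]
27 [246. 313.] [-12.4  62.6]
285 [235.1 342.8] [-47.  143.9]
193 [212.8 344.5] [-20.9 180. ]
```

View pics/m11.png

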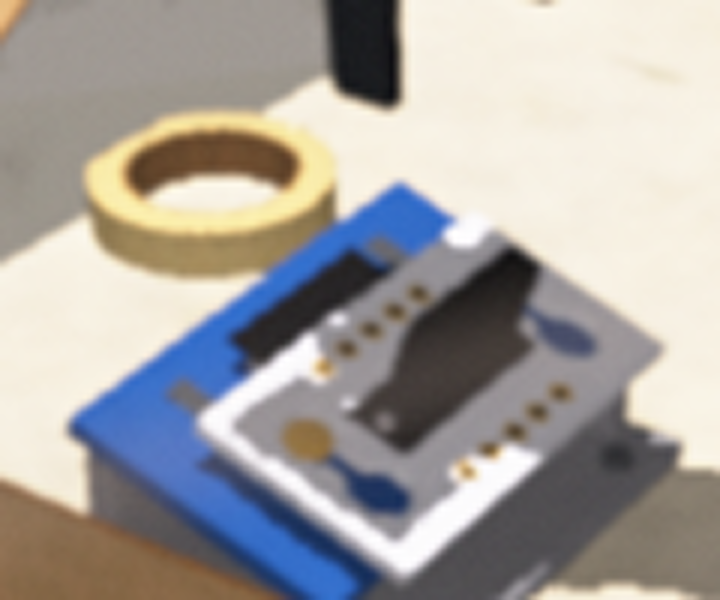

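Run:
```python
from h import *
f=lambda x,y,h:((proj("side",B0+BR@np.array([x,y,h]))-[195,240])*6).round()
for uv in((200,415),(400,577),(662,348),(410,495),(306,438)):
    print(uv,[onbed("side",np.array(uv)/6+[195,240],h).round(1).tolist() for h in(16,19)])
```

```text
(200, 415) [[19.3, 80.6], [17.9, 83.5]]
(400, 577) [[-71.2, 86.5], [-72.3, 89.4]]
(662, 348) [[-71.0, -83.7], [-72.1, -80.2]]
(410, 495) [[-51.5, 53.2], [-52.6, 56.2]]
(306, 438) [[-11.4, 60.1], [-12.7, 63.1]]
```

The picture shows the left head in the narrow-end recess, at (306,438) with the empty large end at (380,490). The template is on the slope and the right head is hidden behind the grip. I'll move the arm away and check with both cameras numerically.

Request:
carry_out(
  motion=[
    {"x": 0, "y": 2, "z": -1, "turn": 0, "hand": 86},
    {"x": 0, "y": 4, "z": -1, "turn": 0, "hand": 86},
    {"x": 0, "y": 6, "z": -1, "turn": 0, "hand": 86},
    {"x": 0, "y": 8, "z": -1, "turn": 0, "hand": 86},
    {"x": 0, "y": 10, "z": -1, "turn": 0, "hand": 86},
    {"x": 0, "y": 11, "z": -1, "turn": 0, "hand": 86},
    {"x": 0, "y": 11, "z": -1, "turn": 0, "hand": 86},
    {"x": 0, "y": 11, "z": -1, "turn": 0, "hand": 86},
  ],
)

```text
time: 16.08
tool_pos: [498.5, -169.3, 246.0]
eef_rot: [-3.138, -0.099, 0.003]
force: [0.7, 0.4, -0.3]
finger_gap: 86.2
```

Run:
```python
from h import *
for n,roi in(("side",(200,262,320,352)),("top",(165,220,290,310))):
    s=np.ascontiguousarray(imaging.snapshot(n)[:,:,::-1]); cv2.imwrite(f"pics/{n}9.png",s)
    for q in brass(s,roi):
        p=onbed(n,q[1],18.5)
        if abs(p[0])<80 and abs(p[1])<90: print(n,"brass",q[0],q[1].round(1),p.round(1))
    H,S,V=[c.astype(int) for c in cv2.split(cv2.cvtColor(s,cv2.COLOR_BGR2HSV))]
    z=np.zeros(S.shape,np.uint8)  # region: bed face + margin down-slope
    pts=[proj(n,B0+BR@np.array(p)) for p in((38,96,19),(-57,96,19),(-57,-96,19),(38,-96,19))]
    cv2.fillConvexPoly(z,np.int32(pts),1)
    m=(z>0)&(S<60)&(V>90)
    b=max(blobs(m,(0,0,640,480)),key=lambda b:b[0])
    k,l=cv2.connectedComponents(m.astype(np.uint8)); 
    yx=np.argwhere(l==np.argmax(np.bincount(l[m])))
    P=np.array([onbed(n,(x,y),19) for y,x in yx])
    # side (+y) and upper (+x) edges: extreme points per bin
    for lo in range(-55,20,15):
        w=P[(P[:,0]>=lo)&(P[:,0]<lo+15)]; print(n,"x",lo,"ymax %.1f ymin %.1f"%(w[:,1].max(),w[:,1].min()))
    for lo in range(-75,76,30):
        w=P[(P[:,1]>=lo)&(P[:,1]<lo+20)]; print(n,"y",lo,"xmax %.1f"%w[:,0].max())
```

```text
side brass 32 [246.  312.8] [-12.  62.]
side x -55 ymax 91.9 ymin -96.9
side x -40 ymax 92.2 ymin -96.7
side x -25 ymax 92.5 ymin -97.3
side x -10 ymax 94.3 ymin -97.1
side x 5 ymax 91.6 ymin -97.8
side y -75 xmax 25.1
side y -45 xmax 31.3
side y -15 xmax 21.1
side y 15 xmax 21.0
side y 45 xmax 24.1
side y 75 xmax 31.7
top brass 46 [247.  265.4] [-12.6 -59.2]
top brass 44 [193.7 268.2] [-13.4  60.6]
top x -55 ymax 98.8 ymin -85.5
top x -40 ymax 98.5 ymin -84.9
top x -25 ymax 98.4 ymin -84.1
top x -10 ymax 97.4 ymin -84.9
top x 5 ymax 98.1 ymin -83.9
top y -75 xmax 39.5
top y -45 xmax 19.7
top y -15 xmax 19.3
top y 15 xmax 18.5
top y 45 xmax 40.5
top y 75 xmax 35.3
```

Run:
```python
from h import *
from scipy.ndimage import map_coordinates as mc
for n,ys in(("side",np.arange(70,100,.5)),("top",np.arange(-70,-100,-.5)),("top",np.arange(70,100,.5))):
    hsv=cv2.cvtColor(cv2.imread(f"pics/{n}9.png"),cv2.COLOR_BGR2HSV)[...,1].astype(float)
    r=[]
    for x in range(-55,15,10):
        uv=np.array([proj(n,B0+BR@np.array([x,y,19])) for y in ys]); S=mc(hsv,[uv[:,1],uv[:,0]],order=1)
        i=np.where(S>110)[0]; r.append(float(ys[i[0]]) if len(i) else None)
    print(n,r)
for n in("side","top"):
    hsv=cv2.cvtColor(cv2.imread(f"pics/{n}9.png"),cv2.COLOR_BGR2HSV)[...,1].astype(float); r=[]
    for y in(-80,-70,-65,50,60,70,80):
        xs=np.arange(5,35,.5); uv=np.array([proj(n,B0+BR@np.array([x,y,19])) for x in xs]); S=mc(hsv,[uv[:,1],uv[:,0]],order=1)
        i=np.where(S>110)[0]; r.append(float(xs[i[0]]) if len(i) else None)
    print(n,"upper edge",r)
```

```text
side [94.0, 93.5, 94.5, 94.5, 96.0, 99.0, 97.5]
top [None, -70.0, -86.0, -86.5, -85.5, -86.0, -86.0]Traceback (most recent call last):
  File "<stdin>", line 7, in <module>
  File "h.py", line 10, in proj
    c=imaging.calibration(n); q=c["intrinsics"]@(R.from_rotvec(c["orientation"]).as_matrix().T@(np.array(p)-c["eye"])); return q[:2]/q[2]
ValueError: time passes only in moves, steps and waits
```

Run:
```python
from h import *
for k,uvs in(("m11 now",((322,367),(418,293),(465,470),(562,392))),("m9 pressed",((247,322),(389,427),(485,348)))):
    print(k,[onbed("side",np.array(u)/6+[195,240],19 if k[1:3]=="11" else 14.7).round(1).tolist() for u in uvs])
```

```text
m11 now [[4.6, 30.8], [4.8, -28.7], [-58.5, 31.0], [-59.9, -29.6]]
m9 pressed [[37.7, 29.9], [-26.9, 31.2], [-26.5, -30.0]]
```

The bush rows show the template flat and straight on the slope. The studs sit at about template x +14 to +15, in the narrow ends, and both heads are visible. Handing in.

```bash
python3 -c "
from plant import bot
print(bot.finish_job())"
```

```text
the job is handed in; nothing more can be done
None
```

The template is mounted on the stand with the studs in the narrow ends of its keyholes, and the job is handed in. It took about 16 s on the robot's clock.

**How it was done:**
- **Grip:** the tool can't tilt, so I gripped the black block across its 66 mm length instead of its 16 mm. Easing the grip slightly let the template hinge to 20° on the pad.
- **Mounting:** I pressed the large ends over the heads, slid the template about 33 mm down the slope until the end wall was felt, and let the pad lift it. Then I released it and moved the arm clear.
- **Force:** the highest reading between moves was about 13 N. Forces within a move were not recorded.

**Last checks:**
- **Heads:** the top camera saw both heads. The last side picture showed only the left one in its recess, because the grip hid the right one.
- **Lock:** before release, pulling up met a firm stop at about the locked height (12.4 mm measured, 13 mm nominal).
- **Position:** the template lies flat and straight on the slope. The studs are at template x of about +14 to +15 mm, so it may be resting against the slot's end wall, about 1 mm past nominal.
- **Checks that failed or disagreed:**
  - My corner estimate by eye suggested a slight tilt or turn; the rows of bushes contradicted it.
  - An edge-profile check gave unclear results and stopped on a script error.
  - The two cameras differed by 1–2 mm.
- **Bystanders:** I did not measure the marker, oil bottle or vial again, but the arm stayed clear of them.

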